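# Pass three printed parts round the inspection stations

## Robot

A 6-joint arm with a two-finger parallel gripper is mounted at the origin on the work surface. World frame = base frame: x ahead of the robot, y to its left, z up, the work surface at z = 0. Lengths are in m, angles in rad, forces in N, time in s.
With the tool pointing down it reaches from about 0.325 to 1 m from the base axis. Payload 5.1 kg.
Tool frame: the origin (TCP) lies midway between the tips of the shut fingers; the grasp point (between the pads) lies 19 mm behind it (ctrl.pinch_z is the z of the grasp point in the tool frame, in m); z points along the fingers, y is the line along which they close (so a half turn about z gives the same grasp; the last joint's range is limited). The gripper opens to 85 mm and grips with 20 to 120 N. Pads are 22 mm wide; open, the fingers measure 114 mm over their backs; the gripper's body (76 mm by 85 mm) begins 54 mm behind the grasp point. The pads swing forward as they close: fully open they stand 13 mm farther back than shut.
Start: joints at [-1.229, 0.124, 1.65, -0, 1.367, -0.083], TCP at [0.268, -0.592, 0.231] pointing down, gripper open.
Joint ranges: [-2.61, 2.61], [-1.02, 2.33], [0.03, 2.71], [-1.35, 4.49], [0.32, 2.68], [-2.91, 2.91]. Speed limits (rad/s): [2.57, 2.57, 3.14, 3.14, 3.14, 3.14].

## Interface

Orientations are given as a unit quaternion [w, x, y, z].
In Python, from bench import ctrl, eyes, workorder gives the robot as it stands.
- The arm moves only by the tool carry_out, never from a script. Its argument "motion" is a list of rows, each a list of 3 entries, a list of its own where there are three numbers: the shift along the tool's x, y, z in m, then the turn about the tool's z in rad, then the gripper's target within -1 to 1 (fully open at 1, half-way at 0, shut at -1). In form: [[[tx, ty, tz], yaw, fingers], ...]. A call has exactly 8 rows; each row shifts and turns the commanded pose from where the row before left it, along the tool's axes as they then stand; what a row does not reach is not made up. A row lasts 1/10 s, in which the tool goes at most 50 mm and 8.59 degrees, less where a joint would pass 70% of its speed; a pose out of reach is approached as far as the arm can. A call is refused whole if a number of a shift passes 0.05 or a number of a turn 0.15, either way. A call with a gripper value outside its range is refused whole. The fingers move at their own pace and stop on an object; "grip_force" is the grip in N (left out, the last holds). Time passes only in rows, so rows that do not move let the fingers close, or fill a call up. It gives the time, the measured TCP pose, the force, the opening and the grip force at its end, in the units of the state.
- ctrl.get_state(): the state, without advancing time (a new reading comes with each control period).
- eyes.camera(name): name is "scene" or "side" or "wrist"; returns the picture (384x512x3 uint8, red, green, blue); there is no depth.
- eyes.camera_model(name): a dict with "fx", "fy", "cx", "cy" (pixels), "k1" (the pictures are not rectified: a ray, as slopes to the right and down, at radius r is drawn at 1 + k1 r^2 times it, then the intrinsics apply), "T" (4x4, takes a point from camera to world coordinates). Camera axes: x right, y down, z forward; pixel columns grow to the right and rows downward; lengths in m; the calibration is good to about 2 mm. A picture is of the moment at which its call begins: read the wrist's pose just before it. camera_model takes no time and is no camera call; for the wrist camera it gives the pose at the moment of the call.
- workorder.sign_off(): hands the job in; it is judged then, once.
The state is a dict: "t": time; "joints": joint angles; "joint_vel": joint speeds; "effort": joint torques, N m; "tcp_pos": TCP position; "orientation": TCP orientation; "contact_force": force on the tool from outside, world axes, zero at the start; "torque": the same for the moment, N m; "width": finger opening in m; "grasp_force": force on a finger pad.
Only numpy, scipy, OpenCV 4.12 (cv2) and the standard library are available. Lean on these libraries where they do the work, as an engineer would, in place of code of your own. Each camera call takes 0.05 s, during which the arm holds its last target. There are 200 camera calls.

## Task

Move each printed part on to its next inspection station: the gear from the scale to the dark stone plate, the square flange from the stone plate to the turntable, and the pulley from the turntable to the scale. All three stations are taken, so first set one of the parts down in the empty shallow tray and let go of it there until its station is free. Finish with each part lying flat, hub up, over the centre pin of its new station, and leave the bottle and the callipers where they are, the bottle standing.

Things in the scene. Friction and masses are not known exactly. Their poses are not given: they have to be found in the camera images.
- gear: Spur gear of plain grey printed plastic, the only toothed part: disc 93 mm across the teeth and 14 mm thick, with a hub rising to 50 mm above the underside. The hub is a plain upright tube, outer diameter 40 mm, with a 26 mm bore right through the part; take it by the outside of the hub from above, any way round. Origin: on the bore's axis at the underside; z up along the bore. It starts lying flat, hub up, over the centre pin of the scale.
- flange: Square mounting flange of the same grey plastic: plate 78 x 78 mm and 10 mm thick with four small corner holes, with a hub rising to 48 mm above the underside. The hub is a plain upright tube, outer diameter 40 mm, with a 26 mm bore right through the part; take it by the outside of the hub from above, any way round. Origin: on the bore's axis at the underside; z up along the bore. It starts lying flat, hub up, over the centre pin of the stone plate.
- pulley: Belt pulley of the same grey plastic, smooth and round, the smallest part: 60 mm in diameter and 25 mm thick with a groove round its rim, with a hub rising to 59 mm above the underside. The hub is a plain upright tube, outer diameter 40 mm, with a 26 mm bore right through the part; take it by the outside of the hub from above, any way round. Origin: on the bore's axis at the underside; z up along the bore. It starts lying flat, hub up, over the centre pin of the turntable.
- scale: Bench scale: white housing 175 x 130 mm and 30 mm high, on it a square steel pan 122 x 122 mm whose upper face is the seat, 40 mm above the bench; a grey-green display strip and two buttons lie on the housing at its -x end, beside the pan. Does not move. Origin: on the bench surface under the pin; z up; the pin, 8 mm in diameter, stands 8 mm above the seat. The housing reaches from x = -110 to +65 mm.
- stone: Inspection plate of dark grey stone, 130 x 130 mm; its upper face is the seat, 30 mm above the bench. A thin steel fence, 6 mm thick and 10 mm higher than the seat, runs along its +x edge (its inner face 59 mm from the pin). Does not move. Origin: on the bench surface under the pin; z up; the pin, 8 mm in diameter, stands 8 mm above the seat.
- turntable: Round black turntable, 132 mm in diameter, with white tick marks round its rim; its upper face is the seat, 32 mm above the bench; it is locked and does not turn. Does not move. Origin: on the bench surface under the pin; z up; the pin, 8 mm in diameter, stands 8 mm above the seat.
- tray: Empty shallow square tray of grey plastic, the parking spot: 140 x 140 mm outside, walls 4 mm thick and 14 mm high, inner floor 4 mm above the bench; no pin. Does not move. Origin: under its centre, on the bench; x and y along its sides.
- bottle: Bystander: small upright plastic bottle, 48 mm in diameter and 115 mm high, standing between the stations. Origin: centre of its underside, z up.
- callipers: Bystander: digital callipers lying on the bench, 150 mm long, 12 mm high. Origin: under the middle of the bar, x along the bar.
Mind the look-alikes: they are no part of the job. Leave any purple or yellow look-alike of the flange alone.

How it is judged:
On the way:
1. one of the three parts lies flat and released on the floor of the tray (((x of gear in the frame of tray between -0.045 and 0.045 m and y of gear in the frame of tray between -0.045 and 0.045 m and z of gear in the frame of tray below 0.009 m and angle between gear's own z axis and vertical below 0.08 rad and linear speed of gear below 0.02 m/s and contact force between gear and the fingers below 0.05 N) or (x of flange in the frame of tray between -0.045 and 0.045 m and y of flange in the frame of tray between -0.045 and 0.045 m and z of flange in the frame of tray below 0.009 m and angle between flange's own z axis and vertical below 0.08 rad and linear speed of flange below 0.02 m/s and contact force between flange and the fingers below 0.05 N) or (x of pulley in the frame of tray between -0.045 and 0.045 m and y of pulley in the frame of tray between -0.045 and 0.045 m and z of pulley in the frame of tray below 0.009 m and angle between pulley's own z axis and vertical below 0.08 rad and linear speed of pulley below 0.02 m/s and contact force between pulley and the fingers below 0.05 N))), for 0.2 s.
At the end, for the whole second after the job is handed in: The gear rests on the stone plate, the flange on the turntable and the pulley on the scale, each flat (within 0.08 rad), hub up, its underside within 4 mm of the seat and its axis within 12 mm of the pin, released and at rest; so the tray is empty again (horizontal distance between gear and stone below 0.012 m and z of gear in the frame of stone between 0.026 and 0.034 m and angle between each of gear, flange, pulley's own z axis and vertical below 0.08 rad and linear speed of each of gear, flange, pulley below 0.02 m/s and angular speed of each of gear, flange, pulley below 0.2 rad/s and horizontal distance between flange and turntable below 0.012 m and z of flange in the frame of turntable between 0.028 and 0.036 m and horizontal distance between pulley and scale below 0.012 m and z of pulley in the frame of scale between 0.036 and 0.044 m); the robot touches nothing.
It fails at once if the bottle is knocked over or shifted by more than 30 mm (angle between bottle's own z axis and vertical above 0.5 rad or distance of bottle from where it was at the start of the episode above 0.03 m).
It fails at once if the callipers are shifted by more than 30 mm (distance of callipers from where it was at the start of the episode above 0.03 m).
It also fails if it takes over 120 s, if anything falls off the work surface, if the arm or the gripper's body presses on something with over 40 N, if the wrist force passes 120 N, or if a joint passes its speed limit or range.

## Working session

There is one attempt and no reset: what is moved stays moved. The work goes in short steps, Python scripts to look and compute and a tool call to move; the robot and the scene stay as the last step left them, time stands still between calls to the robot, and variables do not carry over. Pictures are saved under pics/ and viewed, at most 14 in all, crops included, and the job is handed in when it is done.

Besides the shell and the picture viewer there is one more tool, called after "Request:" by a JSON object that holds its "fn" and its "kwargs". carry_out: Moves the arm, as the interface text tells. Its arguments: {"type":"object","properties":{"motion":{"type":"array","items":{"type":"array"}},"grip_force":{"type":"number"}},"required":["motion"]}

```bash
ls; mkdir -p pics; cat > h.py <<'E'
import numpy as np, cv2
from bench import ctrl, eyes, workorder
def snap(name, f):
    m=eyes.camera_model(name); im=eyes.camera(name)
    cv2.imwrite('pics/'+f, cv2.cvtColor(np.asarray(im),cv2.COLOR_RGB2BGR)); return im,m
def ray(m,u,v):
    K=np.array([[m['fx'],0,m['cx']],[0,m['fy'],m['cy']],[0,0,1.]])
    p=cv2.undistortPoints(np.array([[[u,v]]],float),K,np.array([m['k1'],0,0,0.]))[0,0]
    T=np.array(m['T']); return T[:3,3], T[:3,:3]@np.array([p[0],p[1],1.])
def at(m,u,v,z):
    o,d=ray(m,u,v); return o+d*(z-o[2])/d[2]
def proj(m,P):
    T=np.array(m['T']); q=(np.atleast_2d(P)-T[:3,3])@T[:3,:3]; s=q[:,:2]/q[:,2:]
    s=s*(1+m['k1']*(s**2).sum(1,keepdims=True)); return s*[m['fx'],m['fy']]+[m['cx'],m['cy']]
E
python3 - <<'E'
from h import *
a,m=snap('scene','a.png'); b,n=snap('side','b.png'); c,w=snap('wrist','c.png')
for x in (m,n,w): print(np.round(np.array(x['T']),3).tolist(), x['fx'],x['k1'])
s=ctrl.get_state(); print(s, ctrl.pinch_z)
for x in 'ab':
    i=cv2.imread(f'pics/{x}.png'); cv2.imwrite(f'pics/{x}2.png',cv2.resize(i,(800,600),interpolation=cv2.INTER_CUBIC))
E
```

```text
pics
[[-0.054, 0.553, -0.831, 1.531], [0.998, 0.014, -0.055, -0.005], [-0.019, -0.833, -0.553, 0.765], [0.0, 0.0, 0.0, 1.0]] 380.8601896802491 -0.0864499271750099
[[-0.908, -0.289, 0.304, 0.176], [-0.419, 0.647, -0.637, 0.636], [-0.013, -0.706, -0.708, 0.868], [0.0, 0.0, 0.0, 1.0]] 350.7814098302663 0.03699237750788639
[[0.41, -0.869, -0.276, 0.337], [-0.912, -0.392, -0.121, -0.559], [-0.002, 0.301, -0.954, 0.373], [0.0, 0.0, 0.0, 1.0]] 305.3405927266349 -0.05951274158819829
{'t': 0.15, 'joints': array([-1.22858040e+00,  1.24377238e-01,  1.65140112e+00, -4.70060801e-06,
        1.36749212e+00, -8.26056727e-02]), 'joint_vel': array([-0.00072091, -0.00173969, -0.00460033,  0.00146784,  0.0002027 ,
        0.00111268]), 'effort': array([-5.35588572e-05, -4.24227762e+01, -3.66014779e+01, -1.08542965e-04,
        4.57378846e-03,  6.14722481e-06]), 'tcp_pos': array([ 0.267707  , -0.59177421,  0.23029707]), 'orientation': array([-8.31557299e-04,  9.77525073e-01,  2.10817522e-01, -1.10871785e-04]), 'contact_force': array([ 0.07969559, -0.54549047, -0.15206263]), 'torque': array([ 0.00753948, -0.01003056,  0.02450834]), 'grasp_force': 0.0, 'width': 0.08539152151459496} -0.0187
```

View pics/a2.png

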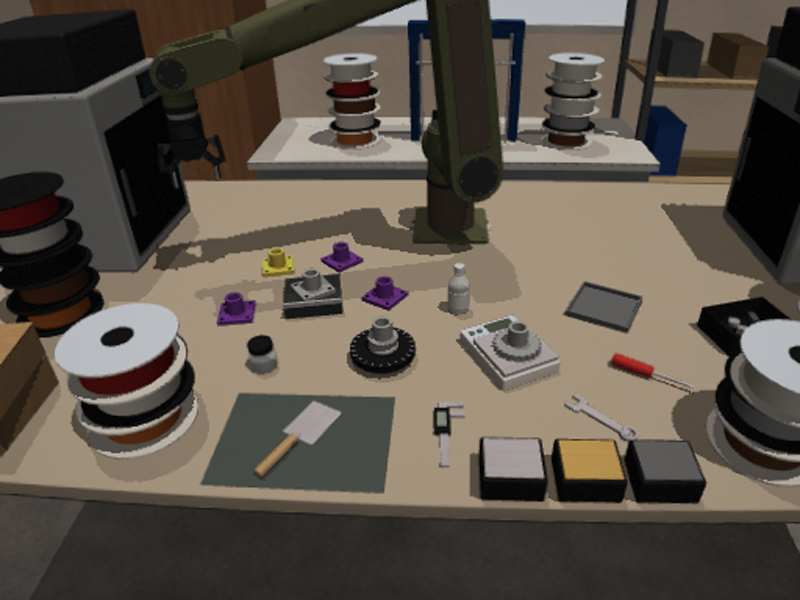

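View pics/b2.png

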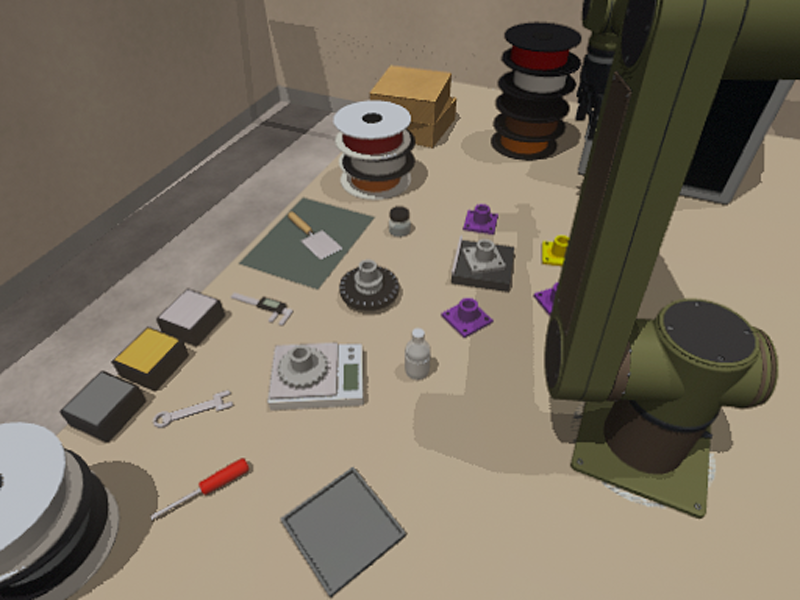

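The scene picture shows the gear on the scale at about (517,340), the pulley on the turntable at (381,340), the flange on the dark stone at (312,283) and the tray at (603,306). The bottle is at (459,290) and the callipers at (443,430).

Flange candidates are purple (236,307), (341,256) and (384,291), yellow (278,261), and grey on the stone (312,283). The grey one fits, since it is plain grey and lies on the stone plate. I'll confirm it in enlarged crops.

```bash
python3 - <<'E'
import cv2
a=cv2.imread('pics/a.png'); b=cv2.imread('pics/b.png')
c=a[150:250,170:370]; cv2.imwrite('pics/a3.png',cv2.resize(c,None,fx=4,fy=4,interpolation=cv2.INTER_CUBIC))
c=b[125:265,165:365]; cv2.imwrite('pics/b3.png',cv2.resize(c,None,fx=4,fy=4,interpolation=cv2.INTER_CUBIC))
E
```

```text
(no output)
```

View pics/a3.png

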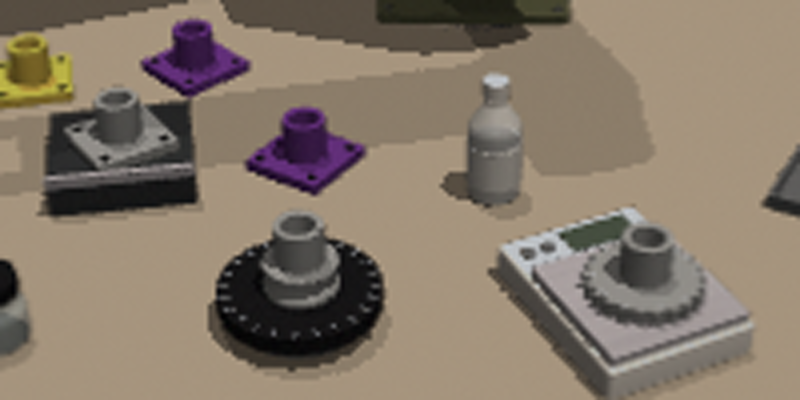

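View pics/b3.png

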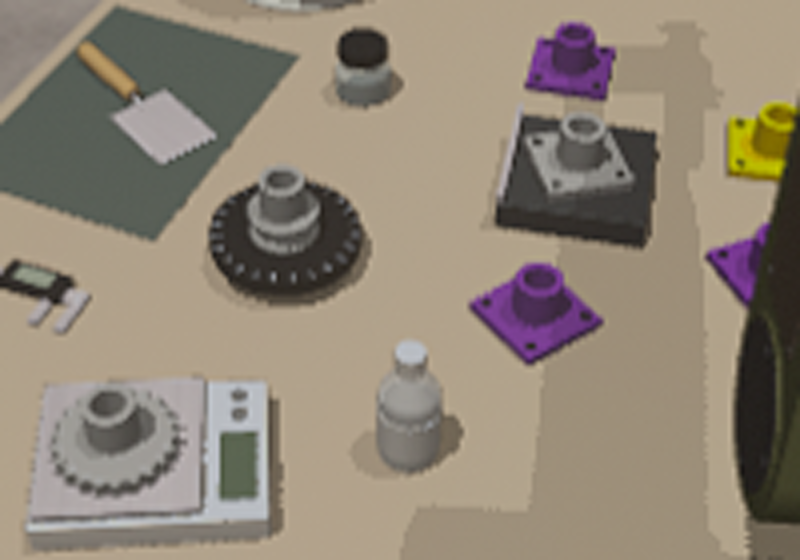

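The crops confirm it: the flange on the stone is plain grey, with its hub top at (118,97) in the scene crop, and the other four are purple or yellow. The gear hub top is at (648,238) and the pulley's at (299,223). In the side crop they are at flange (584,127), pulley (283,181) and gear (110,404).

```bash
python3 - <<'E'
from h import *
m=eyes.camera_model('scene'); n=eyes.camera_model('side')
A=lambda u,v:((u+.5)/4-.5+170,(v+.5)/4-.5+150); B=lambda u,v:((u+.5)/4-.5+165,(v+.5)/4-.5+125)
F=lambda u,v:((u+.5)*.64-.5,(v+.5)*.64-.5)
def tri(p,q):
    o1,d1=ray(m,*p);o2,d2=ray(n,*q);M=lambda d:np.eye(3)-np.outer(d,d)/(d@d)
    return np.linalg.solve(M(d1)+M(d2),M(d1)@o1+M(d2)@o2)
r=lambda x:np.round(x,4)
for k,a,b,z in [('flange',(118,97),(584,127),.078),('pulley',(299,223),(283,181),.091),('gear',(648,238),(110,404),.09)]:
    print(k,r(at(m,*A(*a),z)),r(at(n,*B(*b),z)),r(tri(A(*a),B(*b))))
for k,a,b,z in [('bottletop',(495,79),(411,352),.115)]: print(k,r(at(m,*A(*a),z)),r(at(n,*B(*b),z)))
print('tray',[r(at(m,*F(*c),.014)[:2]).tolist() for c in [(582,283),(642,292),(624,330),(567,308)]],[r(at(n,*F(*c),.014)[:2]).tolist() for c in [(354,470),(404,532),(332,594),(283,520)]])
print('pan',[r(at(m,*A(*c),.04)[:2]).tolist() for c in [(533,265),(661,231),(748,315),(617,360)]],[r(at(n,*B(*c),.04)[:2]).tolist() for c in [(50,382),(206,378),(202,512),(32,516)]])
print('tt',r(at(n,*B(286,236),.032)))
E
```

```text
flange [ 0.3913 -0.3109  0.078 ] [ 0.3888 -0.3126  0.078 ] [ 0.3891 -0.3121  0.0774]
pulley [ 0.5953 -0.1294  0.091 ] [ 0.5913 -0.1297  0.091 ] [ 0.5922 -0.1303  0.0894]
gear [0.606  0.1332 0.09  ] [0.5987 0.1326 0.09  ] [0.6006 0.1325 0.0871]
bottletop [0.4163 0.0203 0.115 ] [0.4142 0.0202 0.115 ]
tray [[0.3207, 0.3164], [0.3566, 0.4498], [0.5069, 0.3718], [0.4272, 0.2637]] [[0.4264, 0.2623], [0.3096, 0.3207], [0.3681, 0.4418], [0.4891, 0.3818]]
pan [[0.5757, 0.0503], [0.5276, 0.1549], [0.6334, 0.2095], [0.6873, 0.1075]] [[0.6795, 0.1004], [0.5718, 0.0479], [0.515, 0.1578], [0.623, 0.2099]]
tt [ 0.5892 -0.1256  0.032 ]
```

Request:
{"fn": "carry_out", "kwargs": {"motion": [[[0.037,-0.032,0],0,1],[[0.037,-0.032,0],0,1],[[0.037,-0.032,0],0,1],[[0.037,-0.032,0],0,1],[[0.037,-0.032,0],0,1],[[0.037,-0.032,0],0,1],[[0.037,-0.032,0],0,1],[[0.037,-0.032,0],0,1]], "grip_force": 50}}

```text
t: 0.95
tcp_pos: [0.4323, -0.2351, 0.2312]
orientation: [0.0, 0.978, 0.211, 0.0]
contact_force: [0.7, -0.2, -1.0]
width: 0.0857
grasp_force: 0.0
```

Request:
{"fn": "carry_out", "kwargs": {"motion": [[[0.037,-0.032,0],0,1],[[0.037,-0.032,0],0,1],[[0.037,-0.032,0],0,1],[[0.037,-0.032,0],0,1],[[0.037,-0.032,0],0,1],[[0.037,-0.032,0],0,1],[[0.0,0.0,0],0,1],[[0.0,0,0],0,1]]}}

```text
t: 1.75
tcp_pos: [0.5551, 0.0305, 0.2308]
orientation: [0.0, 0.977, 0.212, -0.001]
contact_force: [-0.1, -1.0, 0.1]
width: 0.0854
grasp_force: 0.0
```

```bash
cat >> h.py <<'E'
def go(p):
    s=ctrl.get_state(); w,x,y,z=s['orientation']
    from scipy.spatial.transform import Rotation as R
    return np.round(R.from_quat([x,y,z,w]).as_matrix().T@(np.array(p)-s['tcp_pos']),4)
E
python3 - <<'E'
from h import *
i,w=snap('wrist','d.png'); i=cv2.imread('pics/d.png'); cv2.imwrite('pics/d2.png',cv2.resize(i,(800,600),interpolation=cv2.INTER_CUBIC))
np.save('d.npy',w); print(go([.6005,.1325,.09]), np.round(proj(w,[[.6005,.1325,.09],[.6005,.1325,.04]])/.64,1))
E
```

```text
[ 0.0843 -0.075   0.1407] [[270.6 142.4]
 [289.9 144.1]]
```

View pics/d2.png

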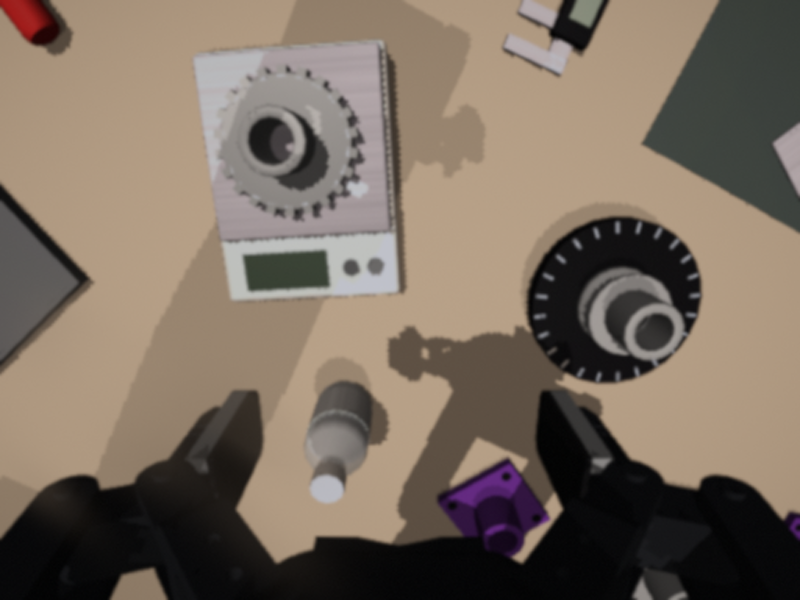

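The wrist picture shows the gear hub top at about (276,139) and the pan corners at (195,57), (384,42), (391,233) and (222,240). The pin shows in the bore near (291,145). The turntable ellipse is centred near (615,299), and the pulley hub top is at (655,330).

```bash
python3 - <<'E'
from h import *
w=np.load('d.npy',allow_pickle=True).item(); F=lambda u,v:((u+.5)*.64-.5,(v+.5)*.64-.5)
g=at(w,*F(276,139),.09);print('gear',g)
c=np.array([at(w,*F(*q),.04)[:2] for q in [(195,57),(384,42),(391,233),(222,240)]]);print('pan',c,c.mean(0))
print('pin',at(w,*F(291,145),.047)); print('tt',at(w,*F(615,299),.032),'pulley',at(w,*F(655,330),.091))
print(go([g[0],g[1],.057]))
E
```

```text
gear [0.6035738  0.13054981 0.09      ]
pan [[0.62650147 0.20885297]
 [0.68330729 0.10063072]
 [0.5738233  0.04675837]
 [0.52022004 0.15404818]] [0.60096302 0.12757256]
pin [0.60086276 0.1304005  0.047     ]
tt [ 0.59741293 -0.12803606  0.032     ] pulley [ 0.59525779 -0.1302236   0.091     ]
[ 0.0863 -0.0719  0.1737]
```

Request:
{"fn": "carry_out", "kwargs": {"motion": [[[0.028,-0.024,0],0,1],[[0.028,-0.024,0],0,1],[[0.029,-0.025,0],0,1],[[0,0,0.035],0,1],[[0,0,0.035],0,1],[[0,0,0.03],0,1],[[0,0,0.02],0,1],[[0,0,0],0,1]]}}

```text
t: 2.6
tcp_pos: [0.5996, 0.1288, 0.1071]
orientation: [-0.0, 0.978, 0.21, -0.004]
contact_force: [-0.3, 0.0, 0.2]
width: 0.0858
grasp_force: 0.0
```

Request:
{"fn": "carry_out", "kwargs": {"motion": [[[0.002,0,0.02],0,1],[[0,0,0.015],0,1],[[0,0,0.01],0,1],[[0,0,0.006],0,1],[[0,0,0],0,1],[[0,0,0],0,-1],[[0,0,0],0,-1],[[0,0,0],0,-1]]}}

```text
t: 3.4
tcp_pos: [0.6049, 0.1319, 0.0611]
orientation: [0.0, 0.978, 0.211, 0.001]
contact_force: [-0.1, -0.6, 0.4]
width: 0.0441
grasp_force: 0.0
```

Request:
{"fn": "carry_out", "kwargs": {"motion": [[[0,0,0],0,-1],[[0,0,0],0,-1],[[0,0,0],0,-1],[[0,0,0],0,-1],[[0,0,0],0,-1],[[0,0,0],0,-1],[[0,0,0],0,-1],[[0,0,0],0,-1]]}}

```text
t: 4.2
tcp_pos: [0.6052, 0.132, 0.0615]
orientation: [0.0, 0.978, 0.211, 0.001]
contact_force: [-0.2, -0.0, 4.9]
width: 0.0386
grasp_force: 50.9
```

Request:
{"fn": "carry_out", "kwargs": {"motion": [[[0,0,-0.01],0,-1],[[0,0,-0.03],0,-1],[[0,0,-0.04],0,-1],[[0,0,-0.03],0,-1],[[0,0,0],0,-1],[[-0.014,-0.0405,0],0,-1],[[-0.014,-0.0405,0],0,-1],[[-0.014,-0.0405,0],0,-1]]}}

```text
t: 5.0
tcp_pos: [0.5137, 0.2253, 0.1679]
orientation: [0.0, 0.978, 0.21, -0.002]
contact_force: [-0.1, 0.7, -1.3]
width: 0.039
grasp_force: 50.8
```

Request:
{"fn": "carry_out", "kwargs": {"motion": [[[-0.014,-0.0405,0],0,-1],[[-0.014,-0.0405,0],0,-1],[[-0.014,-0.0405,0],0,-1],[[-0.014,-0.0405,0],0,-1],[[0,0,0],0,-1],[[0,0,0],0,-1],[[0,0,0.03],0,-1],[[0,0,0.03],0,-1]]}}

```text
t: 5.8
tcp_pos: [0.3995, 0.3491, 0.11]
orientation: [-0.0, 0.978, 0.21, 0.001]
contact_force: [-0.1, -0.3, -2.4]
width: 0.0389
grasp_force: 51.0
```

Request:
{"fn": "carry_out", "kwargs": {"motion": [[[0,0,0.03],0,-1],[[0,0,0.03],0,-1],[[0,0,0.012],0,-1],[[0,0,0.008],0,-1],[[0,0,0.004],0,-1],[[0,0,0.001],0,-1],[[0,0,0],0,-1],[[0,0,0],0,-1]]}}

```text
t: 6.6
tcp_pos: [0.399, 0.3503, 0.0266]
orientation: [-0.0, 0.978, 0.211, 0.001]
contact_force: [0.3, -0.5, -1.2]
width: 0.0388
grasp_force: 51.0
```

Request:
{"fn": "carry_out", "kwargs": {"motion": [[[0,0,0.001],0,-1],[[0,0,0],0,-1],[[0,0,0],0,1],[[0,0,0],0,1],[[0,0,0],0,1],[[0,0,0],0,1],[[0,0,0],0,1],[[0,0,0],0,1]]}}

```text
t: 7.4
tcp_pos: [0.3982, 0.3497, 0.0243]
orientation: [0.0, 0.978, 0.211, -0.0]
contact_force: [0.7, -0.0, -0.7]
width: 0.0855
grasp_force: 0.0
```

Request:
{"fn": "carry_out", "kwargs": {"motion": [[[0,0,0],0,1],[[0,0,-0.02],0,1],[[0,0,-0.03],0,1],[[0,0,-0.04],0,1],[[0,0,-0.04],0,1],[[0,0,-0.04],0,1],[[0,0,-0.02],0,1],[[0,0,0],0,1]]}}

```text
t: 8.2
tcp_pos: [0.4001, 0.3511, 0.2191]
orientation: [-0.002, 0.978, 0.211, 0.004]
contact_force: [-0.3, -0.4, -0.5]
width: 0.0851
grasp_force: 0.0
```

Request:
{"fn": "carry_out", "kwargs": {"motion": [[[0.001,0.0445,0],0,1],[[0.001,0.0445,0],0,1],[[0.001,0.0445,0],0,1],[[0.001,0.0445,0],0,1],[[0.001,0.0445,0],0,1],[[0.001,0.0445,0],0,1],[[0.001,0.0445,0],0,1],[[0.001,0.0445,0],0,1]]}}

```text
t: 9.0
tcp_pos: [0.5519, 0.0269, 0.2123]
orientation: [-0.0, 0.978, 0.211, -0.001]
contact_force: [-0.4, 0.2, 0.3]
width: 0.0854
grasp_force: 0.0
```

Request:
{"fn": "carry_out", "kwargs": {"motion": [[[0,0,0],0,1],[[0,0,0],0,1],[[0,0,0],0,1],[[0,0,0],0,1],[[0,0,0],0,1],[[0,0,0],0,1],[[0,0,0],0,1],[[0,0,0],0,1]]}}

```text
t: 9.8
tcp_pos: [0.5522, 0.0289, 0.2144]
orientation: [0.0, 0.977, 0.211, 0.0]
contact_force: [-0.2, -0.5, 0.3]
width: 0.0854
grasp_force: 0.0
```

```bash
python3 - <<'E'
from h import *
i,w=snap('wrist','e.png'); i=cv2.imread('pics/e.png'); cv2.imwrite('pics/e2.png',cv2.resize(i,(800,600),interpolation=cv2.INTER_CUBIC))
np.save('e.npy',w); print(ctrl.get_state()['tcp_pos'])
E
```

```text
[0.55224182 0.02883114 0.21445228]
```

View pics/e2.png

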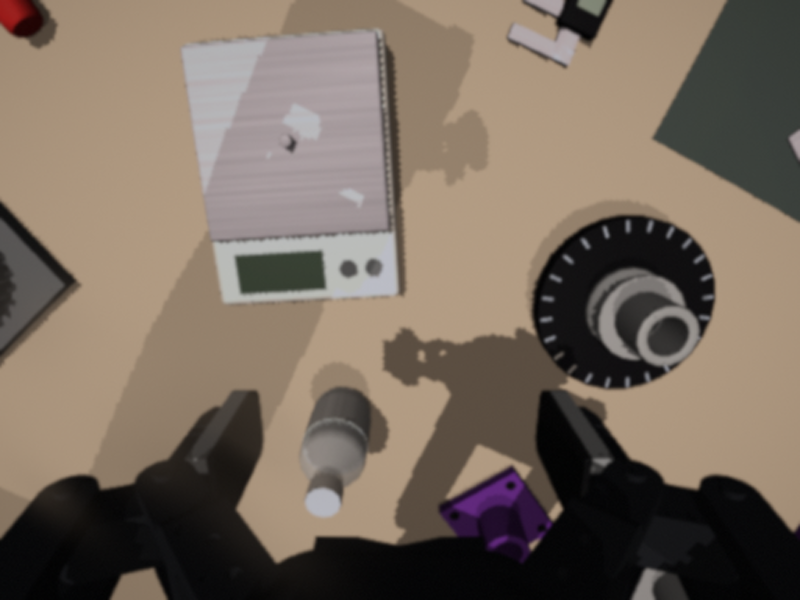

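The empty scale's pin top is at about (287,138) and its base near (291,144). The pulley hub top is centred at (667,333), and the turntable ellipse at about (624,300).

```bash
python3 - <<'E'
from h import *
w=np.load('e.npy',allow_pickle=True).item(); F=lambda u,v:((u+.5)*.64-.5,(v+.5)*.64-.5)
print('pin',at(w,*F(287,139),.048)); print('tt',at(w,*F(624,301),.032),'pulley',at(w,*F(667,333),.091))
p=at(w,*F(667,333),.091); print(go([p[0],p[1],.062]))
E
```

```text
pin [0.60204133 0.12882948 0.048     ]
tt [ 0.59727544 -0.12736015  0.032     ] pulley [ 0.59541918 -0.12865582  0.091     ]
[-0.0256  0.1613  0.1525]
```

Request:
{"fn": "carry_out", "kwargs": {"motion": [[[-0.0065,0.0405,0],0,1],[[-0.0065,0.0405,0],0,1],[[-0.0065,0.0405,0],0,1],[[-0.0065,0.0405,0],0,1],[[0,0,0],0,1],[[0,0,0.03],0,1],[[0,0,0.04],0,1],[[0,0,0.03],0,1]]}}

```text
t: 10.65
tcp_pos: [0.5945, -0.1289, 0.1123]
orientation: [-0.001, 0.978, 0.211, -0.001]
contact_force: [0.1, 0.3, 0.2]
width: 0.0852
grasp_force: 0.0
```

Request:
{"fn": "carry_out", "kwargs": {"motion": [[[0,0,0.02],0,1],[[0,0,0.015],0,1],[[0,0,0.01],0,1],[[0,0,0.006],0,1],[[0,0,0],0,1],[[0,0,0],0,-1],[[0,0,0],0,-1],[[0,0,0],0,-1]]}}

```text
t: 11.45
tcp_pos: [0.5959, -0.1299, 0.0643]
orientation: [0.0, 0.978, 0.211, 0.001]
contact_force: [0.6, 0.2, -0.2]
width: 0.0439
grasp_force: 0.0
```

Request:
{"fn": "carry_out", "kwargs": {"motion": [[[0,0,0],0,-1],[[0,0,0],0,-1],[[0,0,0],0,-1],[[0,0,0],0,-1],[[0,0,0],0,-1],[[0,0,0],0,-1],[[0,0,0],0,-1],[[0,0,0],0,-1]]}}

```text
t: 12.25
tcp_pos: [0.5962, -0.1299, 0.0645]
orientation: [0.0, 0.978, 0.211, 0.001]
contact_force: [1.1, 0.7, 6.2]
width: 0.0383
grasp_force: 51.7
```

Request:
{"fn": "carry_out", "kwargs": {"motion": [[[0,0,-0.01],0,-1],[[0,0,-0.03],0,-1],[[0,0,-0.04],0,-1],[[0,0,-0.02],0,-1],[[0,0,0],0,-1],[[0.016,-0.0334,0],0,-1],[[0.016,-0.0334,0],0,-1],[[0.016,-0.0334,0],0,-1]]}}

```text
t: 13.05
tcp_pos: [0.5961, -0.0175, 0.1607]
orientation: [-0.001, 0.978, 0.21, -0.002]
contact_force: [0.4, 1.2, -1.3]
width: 0.0381
grasp_force: 51.1
```

Request:
{"fn": "carry_out", "kwargs": {"motion": [[[0.016,-0.0334,0],0,-1],[[0.016,-0.0334,0],0,-1],[[0.016,-0.0334,0],0,-1],[[0.016,-0.0334,0],0,-1],[[0,0,0],0,-1],[[0,0,0],0,-1],[[0,0,0.02],0,-1],[[0,0,0.02],0,-1]]}}

```text
t: 13.85
tcp_pos: [0.601, 0.1282, 0.1226]
orientation: [0.0, 0.978, 0.21, 0.0]
contact_force: [0.2, -0.6, -0.3]
width: 0.0381
grasp_force: 51.1
```

Request:
{"fn": "carry_out", "kwargs": {"motion": [[[0,0,0.02],0,-1],[[0,0,0.012],0,-1],[[0,0,0.008],0,-1],[[0,0,0.005],0,-1],[[0,0,0.003],0,-1],[[0,0,0.001],0,-1],[[0,0,0],0,-1],[[0,0,0],0,-1]]}}

```text
t: 14.65
tcp_pos: [0.6015, 0.1297, 0.0751]
orientation: [0.0, 0.978, 0.211, 0.001]
contact_force: [-0.4, -0.2, -1.2]
width: 0.0382
grasp_force: 51.1
```

Request:
{"fn": "carry_out", "kwargs": {"motion": [[[0,0,0.002],0,-1],[[0,0,0],0,-1],[[0,0,0],0,1],[[0,0,0],0,1],[[0,0,0],0,1],[[0,0,0],0,1],[[0,0,0],0,1],[[0,0,0],0,1]]}}

```text
t: 15.45
tcp_pos: [0.601, 0.1295, 0.0723]
orientation: [0.0, 0.978, 0.211, 0.0]
contact_force: [-0.4, -0.8, -0.1]
width: 0.0858
grasp_force: 0.0
```

Request:
{"fn": "carry_out", "kwargs": {"motion": [[[0,0,0],0,1],[[0,0,-0.02],0,1],[[0,0,-0.04],0,1],[[0,0,-0.04],0,1],[[0,0,-0.04],0,1],[[0,0,-0.01],0,1],[[0,0,0],0,1],[[0,0,0],0,1]]}}

```text
t: 16.25
tcp_pos: [0.6002, 0.1294, 0.2206]
orientation: [-0.0, 0.978, 0.211, -0.001]
contact_force: [-0.8, -0.2, 0.1]
width: 0.0858
grasp_force: 0.0
```

Request:
{"fn": "carry_out", "kwargs": {"motion": [[[-0.0294,0.0304,0],0,1],[[-0.0294,0.0304,0],0,1],[[-0.0294,0.0304,0],0,1],[[-0.0294,0.0304,0],0,1],[[-0.0294,0.0304,0],0,1],[[-0.0294,0.0304,0],0,1],[[-0.0294,0.0304,0],0,1],[[0,0,0],0,1]]}}

```text
t: 17.05
tcp_pos: [0.4985, -0.1523, 0.2192]
orientation: [-0.001, 0.978, 0.208, -0.002]
contact_force: [-0.2, 1.0, -0.5]
width: 0.0854
grasp_force: 0.0
```

Request:
{"fn": "carry_out", "kwargs": {"motion": [[[0,0,0],0,1],[[0,0,0],0,1],[[0,0,0],0,1],[[0,0,0],0,1],[[0,0,0],0,1],[[0,0,0],0,1],[[0,0,0],0,1],[[0,0,0],0,1]]}}

```text
t: 17.85
tcp_pos: [0.5013, -0.1491, 0.2224]
orientation: [0.0, 0.978, 0.211, 0.0]
contact_force: [-0.1, 0.9, -0.2]
width: 0.0853
grasp_force: 0.0
```

```bash
python3 - <<'E'
from h import *
i,w=snap('wrist','f.png'); i=cv2.imread('pics/f.png'); cv2.imwrite('pics/f2.png',cv2.resize(i,(800,600),interpolation=cv2.INTER_CUBIC))
np.save('f.npy',w); print(ctrl.get_state()['tcp_pos'],go([.389,-.312,.046]))
E
```

```text
[ 0.50123082 -0.14916606  0.22240152] [-0.1694  0.1021  0.1764]
```

View pics/f2.png

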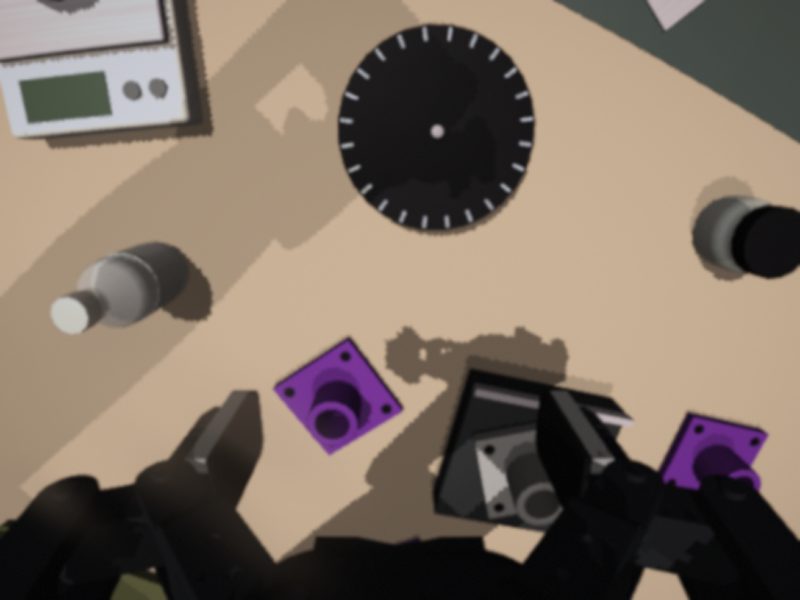

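The empty turntable's pin top is at (437,131). The grey flange sits partly behind the right finger at about (540,500). I'll step back for a clear view of it.

Request:
{"fn": "carry_out", "kwargs": {"motion": [[[-0.033,0.018,0],0,1],[[-0.033,0.018,0],0,1],[[-0.033,0.018,0],0,1],[[-0.033,0.018,0],0,1],[[-0.033,0.018,0],0,1],[[-0.033,0.018,0],0,1],[[-0.033,0.018,0],0,1],[[0,0,0],0,1]]}}

```text
t: 18.7
tcp_pos: [0.3405, -0.3619, 0.2225]
orientation: [0.0, 0.978, 0.208, -0.0]
contact_force: [0.2, 0.7, -0.5]
width: 0.0853
grasp_force: 0.0
```

Request:
{"fn": "carry_out", "kwargs": {"motion": [[[0,0,0],0,1],[[0,0,0],0,1],[[0,0,0],0,1],[[0,0,0],0,1],[[0,0,0],0,1],[[0,0,0],0,1],[[0,0,0],0,1],[[0,0,0],0,1]]}}

```text
t: 19.5
tcp_pos: [0.3427, -0.3591, 0.2223]
orientation: [-0.0, 0.978, 0.211, 0.0]
contact_force: [0.6, 0.3, -0.8]
width: 0.0854
grasp_force: 0.0
```

```bash
python3 - <<'E'
from h import *
i,w=snap('wrist','g.png'); i=cv2.imread('pics/g.png'); cv2.imwrite('pics/g2.png',cv2.resize(i,(800,600),interpolation=cv2.INTER_CUBIC))
np.save('g.npy',w); print(ctrl.get_state()['tcp_pos'],go([.389,-.312,.046]))
w=np.load('f.npy',allow_pickle=True).item(); F=lambda u,v:((u+.5)*.64-.5,(v+.5)*.64-.5)
print('ttpin',at(w,*F(437,131),.04))
E
```

```text
[ 0.34268976 -0.35916648  0.22233377] [ 0.0616 -0.0239  0.1763]
ttpin [ 0.5942464  -0.13256637  0.04      ]
```

View pics/g2.png

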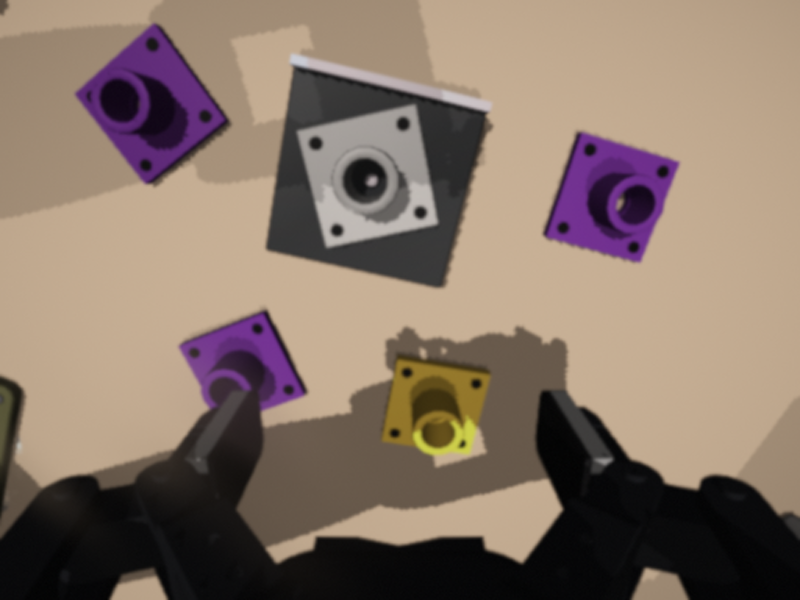

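The grey flange's hub top is at about (365,180) and the stone's pin at (371,181). The purple look-alikes at (125,100), (635,200) and (230,385) and the yellow one at (437,430) are clear of the fingers.

```bash
python3 - <<'E'
from h import *
w=np.load('g.npy',allow_pickle=True).item(); F=lambda u,v:((u+.5)*.64-.5,(v+.5)*.64-.5)
print('stonepin',at(w,*F(371,181),.038)); p=at(w,*F(365,180),.078); print('flange',p,go([p[0],p[1],.046]))
print([at(w,*F(*c),.03) for c in [(267,248),(443,286)]])
E
```

```text
stonepin [ 0.38908014 -0.31620799  0.038     ]
flange [ 0.39097655 -0.31403892  0.078     ] [ 0.0626 -0.0212  0.1763]
[array([ 0.31562758, -0.26651968,  0.03      ]), array([ 0.34174355, -0.3930577 ,  0.03      ])]
```

Request:
{"fn": "carry_out", "kwargs": {"motion": [[[0.031,-0.011,0],0,1],[[0.031,-0.011,0],0,1],[[0,0,0],0,1],[[0,0,0.03],0,1],[[0,0,0.04],0,1],[[0,0,0.04],0,1],[[0,0,0.02],0,1],[[0,0,0.01],0,1]]}}

```text
t: 20.35
tcp_pos: [0.3884, -0.3127, 0.0795]
orientation: [-0.002, 0.978, 0.211, -0.001]
contact_force: [-0.7, 0.1, 0.5]
width: 0.0855
grasp_force: 0.0
```

Request:
{"fn": "carry_out", "kwargs": {"motion": [[[0,0,0.015],0,1],[[0,0,0.01],0,1],[[0,0,0.007],0,1],[[0,0,0.004],0,1],[[0,0,0],0,1],[[0,0,0],0,-1],[[0,0,0],0,-1],[[0,0,0],0,-1]]}}

```text
t: 21.15
tcp_pos: [0.3904, -0.3139, 0.0469]
orientation: [0.0, 0.978, 0.211, 0.0]
contact_force: [0.1, -0.0, 0.5]
width: 0.0443
grasp_force: 0.0
```

Request:
{"fn": "carry_out", "kwargs": {"motion": [[[0,0,0],0,-1],[[0,0,0],0,-1],[[0,0,0],0,-1],[[0,0,0],0,-1],[[0,0,0],0,-1],[[0,0,0],0,-1],[[0,0,0],0,-1],[[0,0,0],0,-1]]}}

```text
t: 21.95
tcp_pos: [0.3906, -0.3141, 0.0472]
orientation: [0.001, 0.978, 0.211, 0.0]
contact_force: [0.3, 0.2, 5.5]
width: 0.0391
grasp_force: 50.8
```

Request:
{"fn": "carry_out", "kwargs": {"motion": [[[0,0,-0.01],0,-1],[[0,0,-0.03],0,-1],[[0,0,-0.04],0,-1],[[0,0,-0.04],0,-1],[[0,0,0],0,-1],[[0.0374,-0.0118,0],0,-1],[[0.0374,-0.0118,0],0,-1],[[0.0374,-0.0118,0],0,-1]]}}

```text
t: 22.75
tcp_pos: [0.4777, -0.2339, 0.1653]
orientation: [-0.001, 0.978, 0.21, -0.001]
contact_force: [0.9, -0.6, -0.9]
width: 0.0388
grasp_force: 50.5
```

Request:
{"fn": "carry_out", "kwargs": {"motion": [[[0.0374,-0.0118,0],0,-1],[[0.0374,-0.0118,0],0,-1],[[0.0374,-0.0118,0],0,-1],[[0.0374,-0.0118,0],0,-1],[[0,0,0],0,-1],[[0,0,0],0,-1],[[0,0,0.03],0,-1],[[0,0,0.03],0,-1]]}}

```text
t: 23.55
tcp_pos: [0.5943, -0.1315, 0.1064]
orientation: [0.001, 0.978, 0.21, 0.001]
contact_force: [-0.4, 0.9, -2.1]
width: 0.0389
grasp_force: 50.5
```

Down from 0.107 to about 0.051.

Request:
{"fn": "carry_out", "kwargs": {"motion": [[[0,0,0.02],0,-1],[[0,0,0.015],0,-1],[[0,0,0.01],0,-1],[[0,0,0.007],0,-1],[[0,0,0.003],0,-1],[[0,0,0.001],0,-1],[[0,0,0],0,-1],[[0,0,0],0,-1]]}}

```text
t: 24.35
tcp_pos: [0.5952, -0.1306, 0.0512]
orientation: [0.0, 0.978, 0.211, 0.001]
contact_force: [0.4, 0.8, -1.4]
width: 0.0385
grasp_force: 50.5
```

Request:
{"fn": "carry_out", "kwargs": {"motion": [[[0,0,0.0015],0,-1],[[0,0,0],0,-1],[[0,0,0],0,1],[[0,0,0],0,1],[[0,0,0],0,1],[[0,0,0],0,1],[[0,0,0],0,1],[[0,0,0],0,1]]}}

```text
t: 25.15
tcp_pos: [0.5946, -0.1305, 0.0489]
orientation: [0.0, 0.978, 0.211, 0.0]
contact_force: [0.1, -0.2, -0.4]
width: 0.0853
grasp_force: 0.0
```

Request:
{"fn": "carry_out", "kwargs": {"motion": [[[0,0,0],0,1],[[0,0,-0.02],0,1],[[0,0,-0.04],0,1],[[0,0,-0.04],0,1],[[0,0,-0.04],0,1],[[0,0,-0.04],0,1],[[0,0,0],0,1],[[0,0,0],0,1]]}}

```text
t: 25.95
tcp_pos: [0.5952, -0.1306, 0.2305]
orientation: [0.001, 0.978, 0.211, 0.001]
contact_force: [-0.8, 0.9, -1.4]
width: 0.0851
grasp_force: 0.0
```

Request:
{"fn": "carry_out", "kwargs": {"motion": [[[0.0074,-0.0405,0],0,1],[[0.0074,-0.0405,0],0,1],[[0.0074,-0.0405,0],0,1],[[0.0074,-0.0405,0],0,1],[[0,0,0],0,1],[[0,0,0],0,1],[[0,0,0],0,1],[[0,0,0],0,1]]}}

```text
t: 26.75
tcp_pos: [0.5548, 0.0283, 0.2281]
orientation: [-0.0, 0.978, 0.21, -0.001]
contact_force: [0.2, 0.9, -0.5]
width: 0.0857
grasp_force: 0.0
```

```bash
python3 - <<'E'
from h import *
i,w=snap('wrist','i.png'); i=cv2.imread('pics/i.png'); cv2.imwrite('pics/i2.png',cv2.resize(i,(800,600),interpolation=cv2.INTER_CUBIC))
np.save('i.npy',w); print(ctrl.get_state()['tcp_pos'],go([.3985,.35,.22]))
print(proj(w,[[.601,.129,.099],[.595,-.131,.08],[.601,.129,.04],[.595,-.131,.032]])/.64)
E
```

```text
[0.55489996 0.02824241 0.22829832] [-0.0105 -0.3576  0.0084]
[[267.2783917  142.27312395]
 [646.95966484 323.51685922]
 [290.77191415 144.28393845]
 [615.85185374 301.8422729 ]]
```

View pics/i2.png

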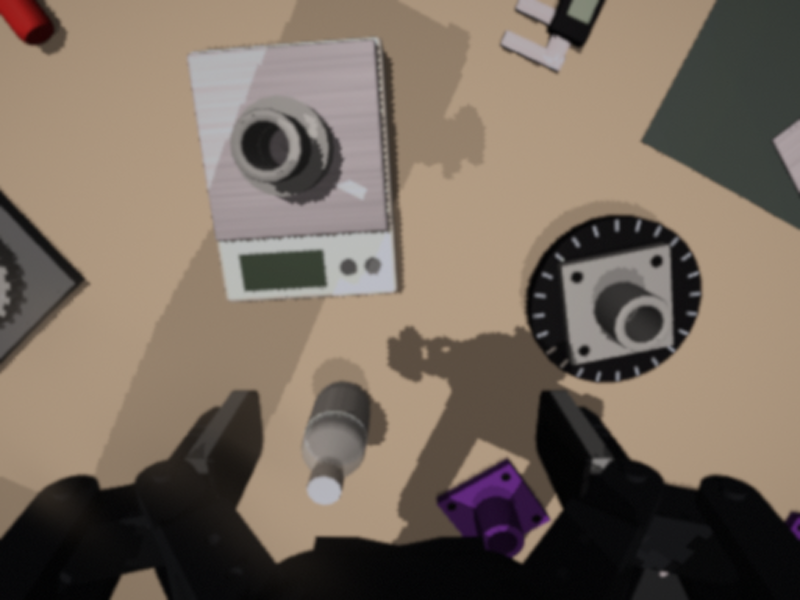

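The pulley's hub is at (267,145), where predicted. The flange plate centre is at about (620,305), within 2 mm of the predicted pin, so both are seated flat. Next is the gear.

Request:
{"fn": "carry_out", "kwargs": {"motion": [[[-0.0013,-0.0447,0],0,1],[[-0.0013,-0.0447,0],0,1],[[-0.0013,-0.0447,0],0,1],[[-0.0013,-0.0447,0],0,1],[[-0.0013,-0.0447,0],0,1],[[-0.0013,-0.0447,0],0,1],[[-0.0013,-0.0447,0],0,1],[[-0.0013,-0.0447,0],0,1]]}}

```text
t: 27.6
tcp_pos: [0.3976, 0.3518, 0.229]
orientation: [-0.0, 0.978, 0.21, 0.0]
contact_force: [-0.0, -0.6, -0.1]
width: 0.0855
grasp_force: 0.0
```

Request:
{"fn": "carry_out", "kwargs": {"motion": [[[0,0,0],0,1],[[0,0,0],0,1],[[0,0,0.03],0,1],[[0,0,0.04],0,1],[[0,0,0.04],0,1],[[0,0,0.03],0,1],[[0,0,0],0,1],[[0,0,0],0,1]]}}

```text
t: 28.4
tcp_pos: [0.3988, 0.3498, 0.0891]
orientation: [0.0, 0.978, 0.21, -0.0]
contact_force: [-0.0, 0.0, 1.5]
width: 0.0853
grasp_force: 0.0
```

Request:
{"fn": "carry_out", "kwargs": {"motion": [[[0,0,0.03],0,1],[[0,0,0.018],0,1],[[0,0,0.01],0,1],[[0,0,0.006],0,1],[[0,0,0],0,1],[[0,0,0],0,1],[[0,0,0],0,-1],[[0,0,0],0,-1]]}}

```text
t: 29.2
tcp_pos: [0.3984, 0.3513, 0.0257]
orientation: [-0.0, 0.978, 0.211, 0.001]
contact_force: [0.2, 0.6, 0.0]
width: 0.0588
grasp_force: 0.0
```

Request:
{"fn": "carry_out", "kwargs": {"motion": [[[0,0,0],0,-1],[[0,0,0],0,-1],[[0,0,0],0,-1],[[0,0,0],0,-1],[[0,0,0],0,-1],[[0,0,0],0,-1],[[0,0,0],0,-1],[[0,0,0],0,-1]]}}

```text
t: 30.0
tcp_pos: [0.3984, 0.3513, 0.0256]
orientation: [-0.0, 0.978, 0.211, 0.001]
contact_force: [-1.3, 0.9, 6.4]
width: 0.0387
grasp_force: 50.7
```

Request:
{"fn": "carry_out", "kwargs": {"motion": [[[0,0,-0.01],0,-1],[[0,0,-0.03],0,-1],[[0,0,-0.04],0,-1],[[0,0,-0.045],0,-1],[[0,0,-0.045],0,-1],[[0,0,-0.03],0,-1],[[0,0,0],0,-1],[[0,0,0],0,-1]]}}

```text
t: 30.8
tcp_pos: [0.3976, 0.3507, 0.2245]
orientation: [0.0, 0.978, 0.211, -0.0]
contact_force: [-0.1, -0.2, -2.4]
width: 0.0387
grasp_force: 50.7
```

Request:
{"fn": "carry_out", "kwargs": {"motion": [[[-0.0054,0.043,0],0,-1],[[-0.0054,0.043,0],0,-1],[[-0.0054,0.043,0],0,-1],[[-0.0054,0.043,0],0,-1],[[-0.0054,0.043,0],0,-1],[[-0.0054,0.043,0],0,-1],[[-0.0054,0.043,0],0,-1],[[-0.0054,0.043,0],0,-1]]}}

```text
t: 31.6
tcp_pos: [0.4987, 0.018, 0.2212]
orientation: [-0.001, 0.978, 0.211, -0.003]
contact_force: [0.5, 0.7, -1.9]
width: 0.0387
grasp_force: 51.0
```

Request:
{"fn": "carry_out", "kwargs": {"motion": [[[-0.0299,0.0325,0],0,-1],[[-0.0299,0.0325,0],0,-1],[[-0.0299,0.0325,0],0,-1],[[-0.0299,0.0325,0],0,-1],[[-0.0299,0.0325,0],0,-1],[[-0.0299,0.0325,0],0,-1],[[-0.0299,0.0325,0],0,-1],[[-0.0299,0.0325,0],0,-1]]}}

```text
t: 32.4
tcp_pos: [0.3874, -0.3162, 0.2212]
orientation: [-0.002, 0.978, 0.211, -0.001]
contact_force: [-0.1, 0.6, -2.0]
width: 0.039
grasp_force: 51.0
```

Request:
{"fn": "carry_out", "kwargs": {"motion": [[[0,0,0],0,-1],[[0,0,0],0,-1],[[0,0,0],0,-1],[[0,0,0],0,-1],[[0,0,0],0,-1],[[0,0,0],0,-1],[[0,0,0],0,-1],[[0,0,0],0,-1]]}}

```text
t: 33.2
tcp_pos: [0.3897, -0.3156, 0.225]
orientation: [0.0, 0.977, 0.211, 0.0]
contact_force: [-0.3, -0.4, -1.2]
width: 0.0387
grasp_force: 51.1
```

```bash
python3 - <<'E'
from h import *
i,w=snap('wrist','j.png'); i=cv2.imread('pics/j.png'); cv2.imwrite('pics/j2.png',cv2.resize(i,(800,600),interpolation=cv2.INTER_CUBIC))
np.save('j.npy',w); print(ctrl.get_state()['tcp_pos'],go([.389,-.3155,.053]))
E
```

```text
[ 0.38966746 -0.31567152  0.2249405 ] [-0.0005 -0.0005  0.1719]
```

View pics/j2.png

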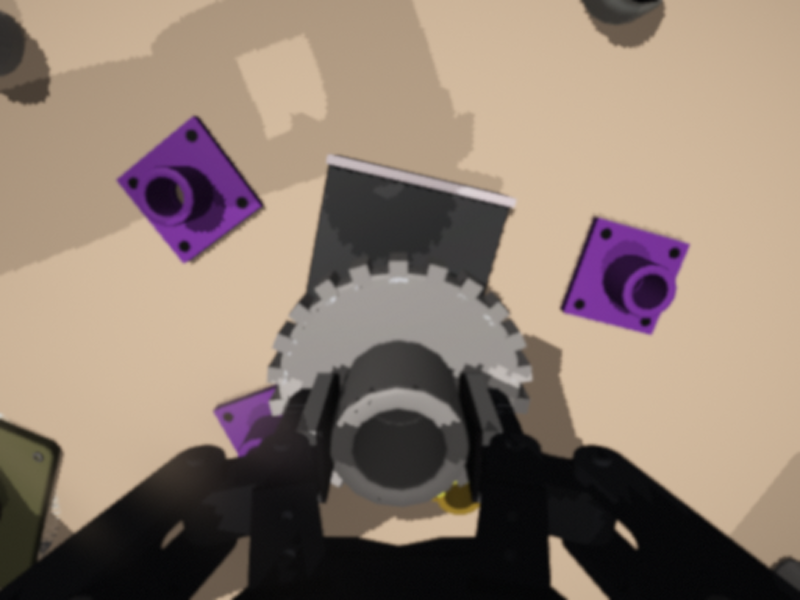

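The gear hangs level in the gripper, hub top at about (400,447). The fence corners are at (330,160) and (514,203). I'll check both against the pin.

```bash
python3 - <<'E'
from h import *
w=np.load('j.npy',allow_pickle=True).item(); F=lambda u,v:((u+.5)*.64-.5,(v+.5)*.64-.5)
print('gear axis',at(w,*F(400,447),.2534))
a=at(w,*F(330,157),.04);b=at(w,*F(514,200),.04); d=(b-a)/np.linalg.norm(b-a); n=np.array([d[1],-d[0],0]); n=-n if n[0]>0 else n
print(np.linalg.norm(b-a),'pin', (a+b)/2+n*.065)
E
```

```text
gear axis [ 0.38841493 -0.31499086  0.2534    ]
0.1264835421508581 pin [ 0.38818622 -0.31679235  0.04      ]
```

Both agree to within 2 mm. Going down.

Request:
{"fn": "carry_out", "kwargs": {"motion": [[[0,0,0.03],0,-1],[[0,0,0.04],0,-1],[[0,0,0.04],0,-1],[[0,0,0.025],0,-1],[[0,0,0.015],0,-1],[[0,0,0],0,-1],[[0,0,0],0,-1],[[0,0,0],0,-1]]}}

```text
t: 34.05
tcp_pos: [0.3908, -0.317, 0.077]
orientation: [0.002, 0.978, 0.211, 0.001]
contact_force: [0.1, -0.5, -0.9]
width: 0.0386
grasp_force: 51.1
```

Request:
{"fn": "carry_out", "kwargs": {"motion": [[[0,0,0.008],0,-1],[[0,0,0.006],0,-1],[[0,0,0.004],0,-1],[[0,0,0.003],0,-1],[[0,0,0],0,-1],[[0,0,0],0,-1],[[0,0,0],0,-1],[[0,0,0],0,-1]]}}

```text
t: 34.85
tcp_pos: [0.3897, -0.316, 0.0541]
orientation: [0.0, 0.978, 0.211, 0.0]
contact_force: [-0.4, 0.4, -1.5]
width: 0.0389
grasp_force: 51.1
```

Request:
{"fn": "carry_out", "kwargs": {"motion": [[[0,0,0.0022],0,-1],[[0,0,0],0,-1],[[0,0,0],0,1],[[0,0,0],0,1],[[0,0,0],0,1],[[0,0,0],0,1],[[0,0,0],0,1],[[0,0,0],0,1]]}}

```text
t: 35.65
tcp_pos: [0.3896, -0.3158, 0.0517]
orientation: [0.0, 0.978, 0.211, 0.0]
contact_force: [-0.6, 0.6, -0.9]
width: 0.0851
grasp_force: 0.0
```

Request:
{"fn": "carry_out", "kwargs": {"motion": [[[0,0,0],0,1],[[0,0,-0.02],0,1],[[0,0,-0.04],0,1],[[0,0,-0.04],0,1],[[0,0,-0.04],0,1],[[0,0,-0.04],0,1],[[0,0,0],0,1],[[0,0,0],0,1]]}}

```text
t: 36.45
tcp_pos: [0.39, -0.3162, 0.233]
orientation: [0.001, 0.978, 0.211, 0.001]
contact_force: [-1.5, -0.2, -0.7]
width: 0.0852
grasp_force: 0.0
```

```bash
python3 - <<'E'
from h import *
i,w=snap('side','k.png'); i=cv2.imread('pics/k.png')[125:265,165:365]; cv2.imwrite('pics/k2.png',cv2.resize(i,None,fx=4,fy=4,interpolation=cv2.INTER_CUBIC))
print(ctrl.get_state()['tcp_pos'])
E
```

```text
[ 0.38934655 -0.31558866  0.23112484]
```

View pics/k2.png

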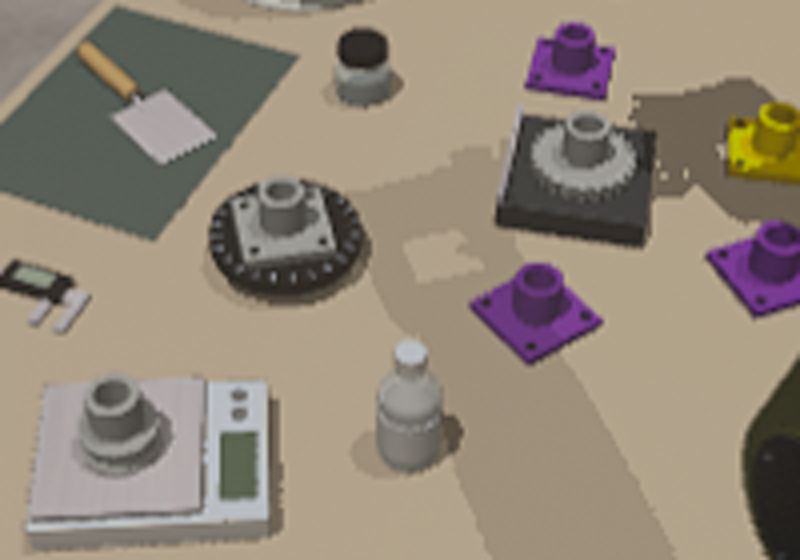

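The side picture shows the gear flat on the stone at (587,155), the flange on the turntable at (283,220) and the pulley on the scale at (118,420). The bottle (411,410) and the callipers (40,290) have not moved.

```bash
python3 -c "
from h import *
print(workorder.sign_off())"
```

```text
the job is handed in; nothing more can be done
None
```

I handed the job in at about 36 s of the 120 s; the sign-off returned no verdict. The gear is on the stone plate, the flange on the turntable and the pulley on the scale, each lying flat over its pin to within a few mm by camera. I parked the gear in the tray first, and the bottle and callipers have not moved.

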